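Sound a blind bore with the depth gauge and set the length stop to the reading

ROBOT

A 6-joint arm with a two-finger parallel gripper is mounted at the origin on a cart in front of the work surface, level with it; the furniture and walls round the work are solid. World frame = base frame: x ahead of the robot, y to its left, z up, the work surface at z = 0. Lengths are in mm, angles in rad, forces in N, time in s.
With the tool pointing down it reaches from about 350 to 1000 mm from the base axis. Payload 7.1 kg.
Tool frame: the origin (TCP) lies at the very end of the fingers, on their centre line; the grasp point (between the pads) lies 19 mm behind it; z points along the fingers, y is the line along which they close (so a half turn about z gives the same grasp; the last joint's range is limited). The gripper opens to 85 mm and grips with 20 to 120 N. Pads are 22 mm wide; open, the fingers measure 114 mm over their backs; the gripper's body (76 mm by 85 mm) begins 54 mm behind the grasp point. The pads swing forward as they close: fully open they stand 13 mm farther back than shut.
Start: joints at [1.116, 0.423, 1.63, -0, 1.089, -0.019], TCP at [263.802, 566.58, 231.319] pointing down, gripper open.
Joint ranges: [-3, 3], [-0.9, 2.11], [0.09, 2.58], [-1.31, 4.45], [0.11, 2.69], [-2.54, 2.54]. Speed limits (rad/s): [2.39, 2.39, 3.01, 3.14, 3.14, 3.14].

INTERFACE

Orientations are given as a rotation vector (axis times angle).
In Python, from rig import state, get_image, camera_model, close_job gives the robot as it stands.
- The arm moves only by the tool play_rows, never from a script. Its argument "deltas" is a list of rows, each a list of 6 numbers: the shift along the tool's x, y, z normalised to -1 to 1, where 1 is 0.25 m, then the turn, a rotation vector about the tool's x, y, z normalised to -1 to 1, where 1 is 90 degrees. In form: [[tx, ty, tz, ax, ay, az], ...]. A call has 1 to 10 rows; each row shifts and turns the commanded pose from where the row before left it, along the tool's axes as they then stand; what a row does not reach is not made up. A row lasts 1/10 s, in which the tool goes at most 50 mm and 8.59 degrees, less where a joint would pass 70% of its speed; a pose out of reach is approached as far as the arm can. A call with a number of a shift or a turn outside -1 to 1 is refused whole. A call with a gripper value outside its range is refused whole. "gripper" is the closure, from 0 (fully open) to 1 (shut), set as the call begins (left out, the last holds). The fingers move at their own pace and stop on an object; "newtons" is the grip in N (left out, the last holds). Time passes only in rows, so rows that do not move let the fingers close. It gives the time, the measured TCP pose, the force, the opening and the grip force at its end, in the units of the state.
- state(): the state, without advancing time (a new reading comes with each control period).
- get_image(name): name is "side" or "top"; returns the picture (480x640x3 uint8, red, green, blue); there is no depth.
- camera_model(name): a dict with "mtx" (3x3 intrinsics, pixels), "k1" (the pictures are not rectified: a ray, as slopes to the right and down, at radius r is drawn at 1 + k1 r^2 times it, then the intrinsics apply), "R" (3x3) and "t" (3): a world point X has camera coordinates R X + t. Camera axes: x right, y down, z forward; pixel columns grow to the right and rows downward; lengths in mm; the calibration is good to about 2 mm. A picture is of the moment at which its call begins. camera_model takes no time and is no camera call.
- close_job(): hands the job in; it is judged then, once.
The state is a dict: "t": time; "joint_pos": joint angles; "joint_velocities": joint speeds; "effort": joint torques, N m; "eef_pos": TCP position; "tcp_rot": TCP orientation; "force": force on the tool from outside, world axes, zero at the start; "ft_torque": the same for the moment, N m; "opening": finger opening in mm; "grasp_force": force on a finger pad.
Only numpy, scipy, OpenCV 4.12 (cv2) and the standard library are available. Lean on these libraries where they do the work, as an engineer would, in place of code of your own. Each camera call takes 0.05 s, during which the arm holds its last target. There are 200 camera calls.

TASK

Take the depth gauge from its wooden stand, set its foot flat on top of the bored steel housing with the rod in the bore, and gently push the rod down through the foot by its knob until you feel it touch the bottom of the bore. Leave the gauge standing there, and slide the stop on the setting rule until the gap between fence and stop equals the length of rod still showing between the hub and the knob. Don't lean on the bottomed rod, and leave the other things on the bench where they are.

Things in the scene. Friction and masses are not known exactly. Their poses are not given: they have to be found in the camera images.
- housing: Fixed steel housing: block 80 x 90 mm (x, y), 90 mm high overall, on a dark foot plate 120 x 110 x 12 mm with four bolt heads. Origin: centre of the underside; z up. In the middle of its flat top one vertical blind bore, 13 mm diameter, small chamfer, 35 to 60 mm deep: it differs each time and is not measured, its hard flat floor (bore_floor, its middle floor_face) must be felt.
- bore_mouth (a point): Centre of the bore's mouth, at the level of the housing's flat top; z is the bore's axis, up.
- stand: Fixed wooden stand 60 x 90 x 30 mm with a hole in its middle, in which the gauge's rod tip hangs at the start while the foot lies on its top. Origin: centre of the underside.
- gauge: Loose depth gauge, 0.22 kg in all: a flat steel foot bar 40 x 76 x 14 mm (x, y, z) with a round hub (22 mm diameter, its top 26 mm above the foot's underside, small lock screw towards +x) and, through both, an upright rod of 10 mm diameter with a dark ribbed round knob on top. Origin: centre of the foot's underside, on the rod's axis; z up along the rod.
- foot_face (a point): Centre of the foot's flat underside, on the rod's axis (same point as the gauge's origin).
- rod (a joint): Rod pushed down through the foot, m, 0 to 0.062, at the start 0: tip 10 mm below the foot's underside, 70 mm of rod showing from hub top to knob underside. Exposed length = 0.070 - value; tip below foot = 0.010 + value. Stiff: it stays where left and carries the foot when lifted by the knob; pushing it takes about 5 N, more only once it has bottomed.
- rod_tip (a point): Centre of the rod's flat lower end; the tip is tapered from 10 to 6 mm diameter over its last 3.5 mm.
- knob_center (a point): Middle of the knob, a round grip of 24 mm diameter and 24 mm height on top of the rod (at the start 108 mm above the foot's underside).
- setting_rule: Fixed setting rule: dark steel track 40 x 150 x 10 mm (x, y, z) with marks every 10 mm and, near its -y end, a fence 12 mm thick and 14 mm high (24 mm above the bench, 27 with its screw head). Origin: centre of the underside; y along the track.
- fence_face (a point): Foot of the fence's face that looks to the stop, mid-width, on the track's top; the rule's y points along the track from here.
- stop (a joint): Clear gap between the fence's face and the stop's face, m, 0 to 0.110, growing along the rule's +y. The stop slides stiffly (about 2.5 N) and stays where it is left.
- stop_grip (a point): Grip point of the stop, an upright steel block 24 x 18 mm (across, along the track) whose top is 49 mm above the bench; this point is on its middle, 38 mm above the bench.
- tape_measure: Loose bystander: tape measure 64 x 77 x 35 mm; origin under its centre.
- compound_bar: Loose bystander: bar of polishing compound 35 x 111 x 34 mm; origin under its centre.
- hex_nut: Loose bystander: hexagon nut 24 x 27 x 13 mm; origin under its centre.
There are look-alikes about, which are no part of the job. Leave any red look-alike of the gauge alone.

How it is judged (in metres and radians):
On the way:
1. the gauge's foot rests flat on the housing over the bore and the rod has bottomed (horizontal distance between foot_face and bore_mouth below 0.004 m and z of foot_face in the frame of bore_mouth between -0.002 and 0.002 m and angle between gauge's own z axis and vertical below 0.05 rad and distance between rod_tip and floor_face below 0.0032 m), for 0.2 s.
At the end, for the whole second after the job is handed in: The gauge stands on the housing, foot flat on its top (within 2 mm and 0.05 rad) and centred on the bore within 4 mm, the rod's tip touching the bore's floor (within 2 mm), at rest; the gap at the stop equals the exposed rod length within 2.5 mm (up to 4.5 mm is passed in places) (all of step 1 and ((value of joint rod between 0.051999 and 0.054001 m and value of joint stop between 0.0135 and 0.0205 m) or (value of joint rod between 0.049999 and 0.052001 m and value of joint stop between 0.0155 and 0.0225 m) or (value of joint rod between 0.047999 and 0.050001 m and value of joint stop between 0.0175 and 0.0245 m) or (value of joint rod between 0.045999 and 0.048001 m and value of joint stop between 0.0195 and 0.0265 m) or (value of joint rod between 0.043999 and 0.046001 m and value of joint stop between 0.0215 and 0.0285 m) or (value of joint rod between 0.041999 and 0.044001 m and value of joint stop between 0.0235 and 0.0305 m) or (value of joint rod between 0.039999 and 0.042001 m and value of joint stop between 0.0255 and 0.0325 m) or (value of joint rod between 0.037999 and 0.040001 m and value of joint stop between 0.0275 and 0.0345 m) or (value of joint rod between 0.035999 and 0.038001 m and value of joint stop between 0.0295 and 0.0365 m) or (value of joint rod between 0.033999 and 0.036001 m and value of joint stop between 0.0315 and 0.0385 m) or (value of joint rod between 0.031999 and 0.034001 m and value of joint stop between 0.0335 and 0.0405 m) or (value of joint rod between 0.029999 and 0.032001 m and value of joint stop between 0.0355 and 0.0425 m) or (value of joint rod between 0.027999 and 0.030001 m and value of joint stop between 0.0375 and 0.0445 m) or (value of joint rod between 0.025999 and 0.028001 m and value of joint stop between 0.0395 and 0.0465 m) or (value of joint rod between 0.023999 and 0.026001 m and value of joint stop between 0.0415 and 0.0485 m) or (value of joint rod between 0.021999 and 0.024001 m and value of joint stop between 0.0435 and 0.0505 m) or (value of joint rod between 0.019999 and 0.022001 m and value of joint stop between 0.0455 and 0.0525 m)) and linear speed of gauge below 0.01 m/s).
It fails at once if the rod is pressed on the bottom of the bore, or the gauge on the housing, with more than 35 N (contact force between gauge and housing above 35 N or contact force between gauge and bore_floor above 35 N).
It fails at once if a bystander is moved by more than 30 mm (distance of any of tape_measure, compound_bar, hex_nut from where it was at the start of the episode above 0.03 m).
It also fails if it takes over 61 s, if anything falls off the work surface, if the arm or the gripper's body presses on something with over 40 N, if the wrist force passes 120 N, or if a joint passes its speed limit or range.

## Working session

There is one attempt and no reset: what is moved stays moved. The work goes in short steps, Python scripts to look and compute and a tool call to move; the robot and the scene stay as the last step left them, time stands still between calls to the robot, and variables do not carry over. Pictures are saved under pics/ and viewed, at most 10 in all, crops included, and the job is handed in when it is done.

Besides the shell and the picture viewer there is one more tool, called as a command line: name --pt "numbers of a row" for each row, then --argument value for the rest. play_rows: Moves the arm, as the interface text tells. Its arguments: {"type":"object","properties":{"deltas":{"type":"array"},"gripper":{"type":"number"},"newtons":{"type":"number"}},"required":["deltas"]}

```bash
mkdir -p pics; ls
cat > h.py <<'E'
import numpy as np,cv2
from rig import state,get_image,camera_model
def ray(c,uv):
    m=camera_model(c);K=np.array(m["mtx"],float);R=np.array(m["R"],float);t=np.array(m["t"],float)
    d=cv2.undistortPoints(np.array([[uv]],float),K,np.array([m["k1"],0,0,0],float))[0,0]
    return -R.T@t,R.T@np.array([d[0],d[1],1])
def onz(c,uv,z):
    o,d=ray(c,uv);return o+d*(z-o[2])/d[2]
def tri(uv1,uv2):
    o1,d1=ray("top",uv1);o2,d2=ray("side",uv2)
    s=np.linalg.lstsq(np.c_[d1,-d2],o2-o1,rcond=None)[0]
    a,b=o1+s[0]*d1,o2+s[1]*d2
    return (a+b)/2,np.linalg.norm(a-b)
def proj(c,X):
    m=camera_model(c);R=np.array(m["R"],float);t=np.array(m["t"],float)
    return cv2.projectPoints(np.array([X],float),cv2.Rodrigues(R)[0],t,np.array(m["mtx"],float),np.array([m["k1"],0,0,0],float))[0][0,0]
def snap(c,n):
    im=get_image(c)[:,:,::-1].copy();cv2.imwrite(f"pics/{n}.png",im);return im
def crop(im,n,x0,y0,x1,y1,f):
    cv2.imwrite(f"pics/{n}.png",cv2.resize(im[y0:y1,x0:x1],None,fx=f,fy=f,interpolation=cv2.INTER_CUBIC))
E
python3 -c "
from h import *
np.set_printoptions(precision=3,suppress=True)
snap('top','t0');snap('side','s0');print(state())
for c in('top','side'):
  m=camera_model(c);print(m,ray(c,(320,240)))"
```

```text
pics
{'t': 0.1, 'joint_pos': array([ 1.116,  0.424,  1.631, -0.   ,  1.089, -0.019]), 'joint_velocities': array([ 0.001, -0.001, -0.001,  0.001,  0.   ,  0.001]), 'effort': array([  0.001, -55.842, -28.244,   0.   ,   0.003,  -0.   ]), 'eef_pos': array([263.589, 566.135, 230.606]), 'tcp_rot': array([-0.679, -3.067,  0.002]), 'force': array([-1.714,  0.703,  0.187]), 'ft_torque': array([ 0.01 ,  0.02 , -0.041]), 'grasp_force': 0.0, 'opening': 85.0697033334735}
{'mtx': array([[501.359,   0.   , 319.49 ],
       [  0.   , 501.359, 234.109],
       [  0.   ,   0.   ,   1.   ]]), 'k1': -0.1003387163977893, 'R': array([[-0.002, -1.   ,  0.015],
       [-0.985, -0.001, -0.171],
       [ 0.171, -0.015, -0.985]]), 't': array([  54.031,  588.607, 1145.029])} (array([ 384.089,   71.954, 1227.912]), array([ 0.16 , -0.016, -0.987]))
{'mtx': array([[524.834,   0.   , 326.783],
       [  0.   , 524.834, 245.238],
       [  0.   ,   0.   ,   1.   ]]), 'k1': -0.11079854650806709, 'R': array([[-0.996, -0.086,  0.021],
       [-0.058,  0.464, -0.884],
       [ 0.066, -0.881, -0.468]]), 't': array([ 593.318,  113.125, 1488.114])} (array([ 499.246, 1310.061,  783.454]), array([ 0.08 , -0.885, -0.459]))
```

View pics/t0.png

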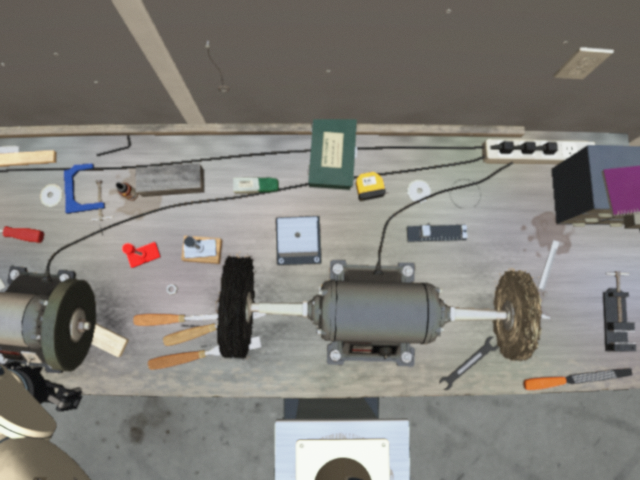

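View pics/s0.png

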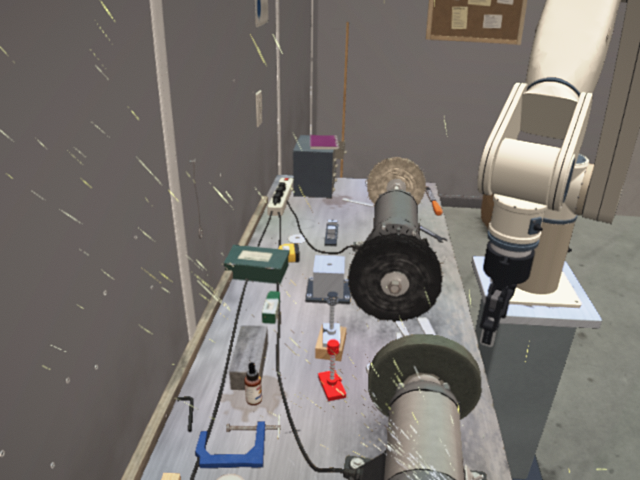

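The top view shows the gauge with a grey foot and dark knob on its wooden stand at (201,248), and the red look-alike at (140,253). The housing is at (298,240) and the setting rule at (437,232). In the side view the gauge is at (332,320), the red one at (332,370), the housing at (330,275) and the rule at (331,232). The grey one on wood fits the description, so I'll confirm it in one crop.

```bash
python3 -c "
from h import *
t=cv2.imread('pics/t0.png');s=cv2.imread('pics/s0.png')
R=lambda im,x0,y0,x1,y1,w,h:cv2.resize(im[y0:y1,x0:x1],(w,h),interpolation=cv2.INTER_CUBIC)
a=R(t,170,205,330,275,800,350)
b=np.hstack([R(s,290,280,370,360,250,250),R(s,305,210,355,260,250,250),R(t,400,215,475,250,300,140) if 0 else cv2.copyMakeBorder(R(t,400,215,475,250,300,140),0,110,0,0,0)])
cv2.imwrite('pics/c1.png',np.vstack([a,b]))
"
```

```text
(no output)
```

View pics/c1.png

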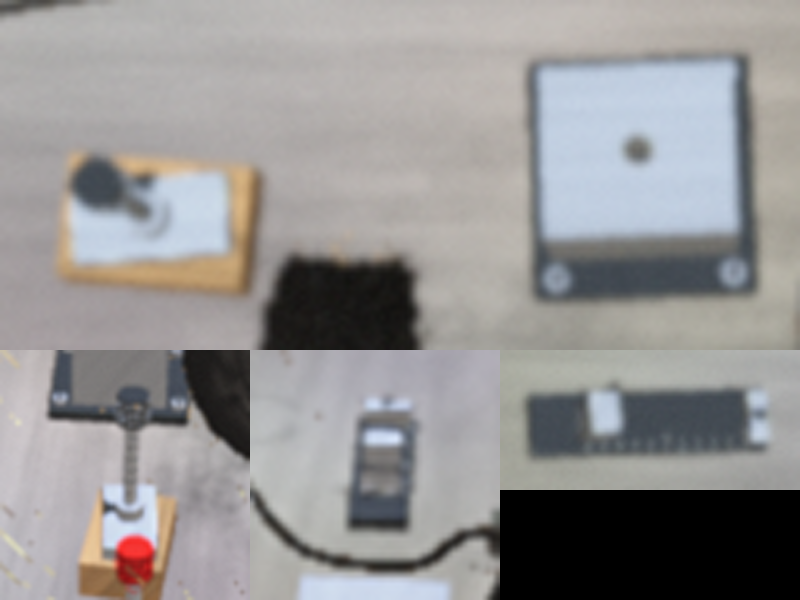

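The crop confirms the grey gauge with its dark knob on the wooden stand. The bore is at top (297.6,234.8). On the rule, the fence is at the right end, top (464.5,231), and the stop is at (426,231). Next I'll compute positions.

```bash
python3 -c "
from h import *
np.set_printoptions(precision=1,suppress=True)
t=cv2.imread('pics/t0.png');s=cv2.imread('pics/s0.png')
print('knob tri',tri((189.6,241.4),(332.2,296)), 'ontop150',onz('top',(189.6,241.4),150))
def blob(im,roi,lo,hi,top=3):
  x0,y0,x1,y1=roi;m=cv2.inRange(cv2.cvtColor(im[y0:y1,x0:x1],cv2.COLOR_BGR2HSV),lo,hi)
  cs=cv2.findContours(m,cv2.RETR_EXTERNAL,cv2.CHAIN_APPROX_NONE)[0]
  out=[]
  for c in sorted(cs,key=cv2.contourArea)[::-1][:top]:
    r=cv2.minAreaRect(c.astype(np.float32));bx=cv2.boxPoints(r)+[x0,y0];M=cv2.moments(c)
    cen=np.array([M['m10'],M['m01']])/max(M['m00'],1)+[x0,y0];out.append((cv2.contourArea(c),cen,bx))
  return out
def show(n,im,roi,lo,hi,z,top=1):
  for a,c,b in blob(im,roi,lo,hi,top):
    print(n,a,c,'->',onz('top',c,z),'box',[list(np.round(onz('top',p,z)[:2],1)) for p in b])
show('bore',t,(285,222,310,247),(0,0,0),(180,255,150),90)
show('knob',t,(180,232,197,250),(0,0,0),(180,255,110),150)
show('foot',t,(180,235,220,262),(85,0,185),(125,80,255),44)
show('wood',t,(175,230,230,268),(8,70,100),(25,255,255),30)
show('track',t,(400,218,475,248),(0,0,0),(180,255,110),10)
show('stop/fence',t,(400,218,475,248),(85,0,150),(130,70,255),49,3)
show('stop/fence',t,(400,218,475,248),(85,0,150),(130,70,255),24,3)
show('hous',t,(270,210,330,262),(85,0,170),(125,80,255),90)
# wheel heights: brush rim top/top view & side
for n,a,b in [('brush rear',(236,258),(352,265))]: print(n,tri(a,b))
print('brush hub',tri((222,306),(396,284)))
print('grinder wheel hub', tri((80,326),(425,385)))
"
```

```text
knob tri (array([556.6, 340.7, 143.3]), np.float64(1.3853834507110225)) ontop150 [554.9 339.  150. ]
bore 10.0 [297.  234.5] -> [580.8 106.3  90. ] box [[np.float64(584.3), np.float64(110.9)], [np.float64(584.3), np.float64(101.7)], [np.float64(577.3), np.float64(101.6)], [np.float64(577.3), np.float64(110.8)]]
knob 61.5 [189.5 241.2] -> [555.3 339.3 150. ] box [[np.float64(547.9), np.float64(350.4)], [np.float64(566.2), np.float64(348.9)], [np.float64(563.0), np.float64(323.0)], [np.float64(544.7), np.float64(324.5)]]
foot 330.0 [201.3 249.4] -> [552.3 336.3  44. ] box [[np.float64(568.9), np.float64(380.5)], [np.float64(577.3), np.float64(306.3)], [np.float64(539.7), np.float64(300.9)], [np.float64(531.3), np.float64(374.7)]]
wood 204.0 [209.  255.6] -> [539.2 320.1  30. ] box [[np.float64(526.8), np.float64(386.9)], [np.float64(588.2), np.float64(385.2)], [np.float64(581.5), np.float64(291.0)], [np.float64(520.4), np.float64(293.5)]]
track 639.0 [435.1 233.1] -> [ 598.3 -234.5   10. ] box [[np.float64(615.9), np.float64(-163.6)], [np.float64(620.2), np.float64(-308.0)], [np.float6
[... 1157 characters left out ...]
p.float64(591.2), np.float64(-198.2)]]
stop/fence 9.5 [472.7 222.4] -> [ 623.1 -327.2   24. ] box [[np.float64(634.2), np.float64(-323.4)], [np.float64(634.3), np.float64(-331.0)], [np.float64(614.0), np.float64(-329.9)], [np.float64(614.0), np.float64(-322.2)]]
hous 1281.5 [297.1 234.4] -> [581.1 106.1  90. ] box [[np.float64(620.2), np.float64(153.0)], [np.float64(623.5), np.float64(62.6)], [np.float64(542.4), np.float64(59.9)], [np.float64(539.2), np.float64(149.2)]]
brush rear (array([518. , 234.2, 163.8]), np.float64(2.2141835672103705))
brush hub (array([414.9, 266. , 138.6]), np.float64(1.40725198800227))
grinder wheel hub (array([369.3, 584.5, 124.3]), np.float64(0.1800403119852326))
```

play_rows --pt "0 0 -0.16 0 0 0" --pt "0 0 -0.16 0 0 0" --pt "0 0 -0.12 0 0 0.0879" --pt "0 0 0 0 0 0.0879" --pt "0 0 0 0 0 0.0879" --pt "0 0 0 0 0 0.0879" --pt "0 0 0 0 0 0.0879" --pt "0 0 0 0 0 0.0879" --pt "0 0 0 0 0 0.0879" --pt "0 0 0 0 0 0.0879" --gripper 0

```text
t: 1.1
eef_pos: [263.7, 566.3, 340.8]
tcp_rot: [2.194, 2.248, -0.002]
force: [0.2, -0.4, -0.2]
opening: 85.4
grasp_force: 0.0
```

play_rows --pt "-0.104 0.1273 0 0 0 0" --pt "-0.104 0.1273 0 0 0 0" --pt "-0.104 0.1273 0 0 0 0" --pt "-0.104 0.1273 0 0 0 0" --pt "-0.104 0.1273 0 0 0 0" --pt "-0.104 0.1273 0 0 0 0" --pt "-0.104 0.1273 0 0 0 0" --pt "-0.104 0.1273 0 0 0 0" --pt "-0.104 0.1273 0 0 0 0" --pt "0 0 0 0 0 0"

```text
t: 2.1
eef_pos: [560.4, 338.1, 340.5]
tcp_rot: [2.192, 2.249, -0.001]
force: [0.1, 0.1, -0.3]
opening: 85.5
grasp_force: 0.0
```

play_rows --pt "0 -0.01 -0.0 0 0 0" --pt "0 -0.01 0.132 0 0 0" --pt "0 0 0.132 0 0 0" --pt "0 0 0.132 0 0 0" --pt "0 0 0.132 0 0 0" --pt "0 0 0.132 0 0 0" --pt "0 0 0 0 0 0"

```text
t: 2.8
eef_pos: [548.0, 340.6, 171.6]
tcp_rot: [-2.184, -2.255, 0.014]
force: [-0.5, 0.5, -0.1]
opening: 85.6
grasp_force: 0.0
```

```bash
python3 -c "
from h import *
im=snap('side','s1');t=snap('top','t1');print(state()['eef_pos'])
a=cv2.resize(im[160:360,260:460],(500,500),interpolation=3);b=cv2.resize(t[180:300,140:212],(300,500),interpolation=3)
cv2.imwrite('pics/c2.png',np.hstack([a,b]))
e=state()['eef_pos'];print(proj('side',e),proj('side',[555.5,339.5,138]))"
```

```text
[551.28620955 342.07044093 176.57972373]
[335.30435517 283.75884682] [332.99200954 297.80102148]
```

View pics/c2.png

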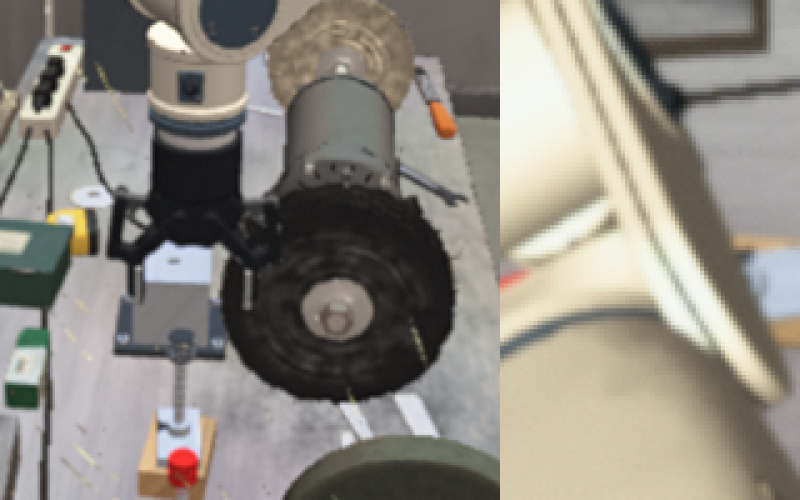

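The side view shows the open fingers at crop x 137 and 248, straddling the knob at (181,345), with the arm still settling. I'll let it settle and check.

play_rows --pt "0 0 0 0 0 0" --pt "0 0 0 0 0 0" --pt "0 0 0 0 0 0"

```text
t: 3.2
eef_pos: [552.9, 341.7, 178.0]
tcp_rot: [2.187, 2.255, 0.004]
force: [0.1, 0.2, 0.5]
opening: 85.4
grasp_force: 0.0
```

play_rows --pt "-0.0088 0.0104 0.05 0 0 0" --pt "0 0 0.06 0 0 0" --pt "0 0 0.06 0 0 0" --pt "0 0 0.05 0 0 0" --pt "0 0 0.016 0 0 0" --pt "0 0 0 0 0 0" --pt "0 0 0 0 0 0" --pt "0 0 0 0 0 0"

```text
t: 4.0
eef_pos: [555.3, 339.4, 118.0]
tcp_rot: [2.187, 2.255, 0.002]
force: [0.2, -0.1, 0.4]
opening: 85.8
grasp_force: 0.0
```

play_rows --pt "0 0 0 0 0 0" --pt "0 0 0 0 0 0" --pt "0 0 0 0 0 0" --pt "0 0 0 0 0 0" --pt "0 0 0 0 0 0" --pt "0 0 0 0 0 0" --pt "0 0 0 0 0 0" --pt "0 0 0 0 0 0" --gripper 1 --newtons 30

```text
t: 4.8
eef_pos: [555.1, 339.2, 117.5]
tcp_rot: [2.187, 2.255, 0.001]
force: [0.5, 0.4, 1.4]
opening: 23.3
grasp_force: 29.6
```

play_rows --pt "0 0 -0.02 0 0 0" --pt "0 0 -0.04 0 0 0" --pt "0 0 -0.06 0 0 0" --pt "0 0 -0.08 0 0 0" --pt "0 0 -0.08 0 0 0" --pt "0 0 -0.08 0 0 0" --pt "0 0 -0.06 0 0 0" --pt "0 0 -0.04 0 0 0" --pt "0 0 0 0 0 0" --pt "0 0 0 0 0 0"

```text
t: 5.8
eef_pos: [554.6, 338.9, 232.0]
tcp_rot: [-2.187, -2.255, 0.001]
force: [-0.4, -0.0, -1.6]
opening: 22.8
grasp_force: 29.6
```

play_rows --pt "0 0.03 0 0 0 0" --pt "-0.03 0.0464 0 0 0 0" --pt "-0.08 0 0 0 0 0" --pt "-0.13 0 0 0 0 0" --pt "-0.15 0 0 0 0 0" --pt "-0.15 0 0 0 0 0" --pt "-0.15 0 0 0 0 0" --pt "-0.13 0 0 0 0 0" --pt "-0.08 0 0 0 0 0" --pt "-0.035 0 0 0 0 0"

```text
t: 6.8
eef_pos: [580.8, 102.9, 232.0]
tcp_rot: [-2.19, -2.252, 0.002]
force: [-1.1, 0.6, -2.9]
opening: 22.9
grasp_force: 29.7
```

play_rows --pt "0 0 0 0 0 0" --pt "0 0 0 0 0 0" --pt "0 0 0 0 0 0" --pt "0 0 0 0 0 0" --pt "0 0 0 0 0 0"

```text
t: 7.3
eef_pos: [581.0, 106.9, 232.3]
tcp_rot: [-2.186, -2.256, -0.0]
force: [-0.6, 0.3, -3.1]
opening: 23.0
grasp_force: 29.7
```

```bash
python3 -c "
from h import *
im=snap('side','s2');t=snap('top','t2');e=state()['eef_pos'];print(e)
a=cv2.resize(im[170:320,270:400],(520,600),interpolation=3);b=cv2.resize(t[200:270,270:330],(257,300),interpolation=3)
cv2.imwrite('pics/c3.png',np.hstack([a,cv2.copyMakeBorder(b,0,300,0,0,0)]))
print(proj('side',[581,106,90]))
for z in(124,134,162,200):print(z,proj('side',[e[0],e[1],z]))"
```

```text
[581.02563867 106.60583884 232.28476144]
[329.56146183 263.68993006]
124 [329.8346724  252.54756919]
134 [329.92459726 249.18697324]
162 [330.17953071 239.65381165]
200 [330.53302444 226.42028686]
```

View pics/c3.png

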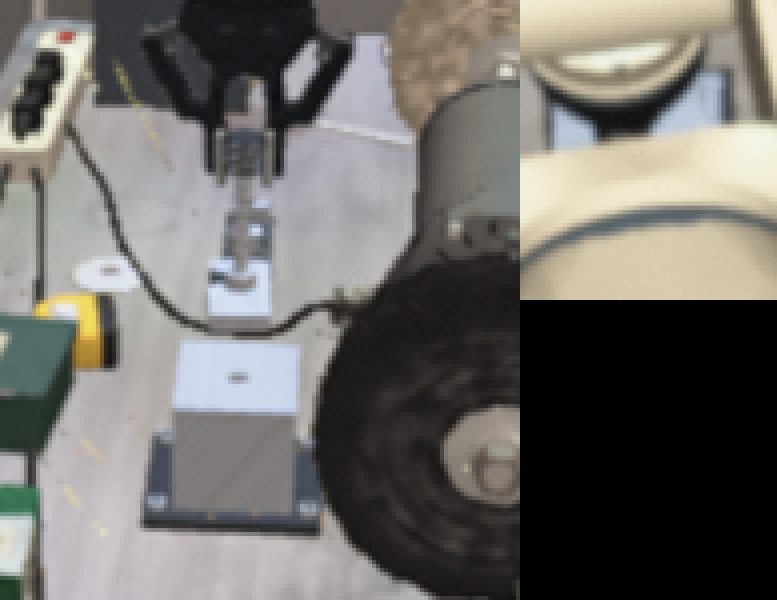

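The rod at crop x≈241 lines up with the bore at (237,378), and the gauge hangs upright. Lowering now.

play_rows --pt "-0.003 0 0.01 0 0 0" --pt "0 0 0.025 0 0 0" --pt "0 0 0.035 0 0 0" --pt "0 0 0.035 0 0 0" --pt "0 0 0.035 0 0 0" --pt "0 0 0.025 0 0 0" --pt "0 0 0.015 0 0 0" --pt "0 0 0 0 0 0" --pt "0 0 0 0 0 0" --pt "0 0 0 0 0 0" --gripper 1 --newtons 22

```text
t: 8.4
eef_pos: [581.4, 105.4, 187.7]
tcp_rot: [2.187, 2.255, 0.001]
force: [-0.2, 0.0, -2.4]
opening: 23.0
grasp_force: 29.7
```

play_rows --pt "0 0 0.008 0 0 0" --pt "0 0 0.008 0 0 0" --pt "0 0 0.008 0 0 0" --pt "0 0 0.006 0 0 0" --pt "0 0 0 0 0 0" --pt "0 0 0 0 0 0"

```text
t: 9.0
eef_pos: [581.1, 105.3, 179.7]
tcp_rot: [-2.187, -2.255, 0.0]
force: [0.1, -0.1, -2.3]
opening: 23.3
grasp_force: 29.7
```

play_rows --pt "0 0 0.004 0 0 0" --pt "0 0 0.004 0 0 0" --pt "0 0 0.004 0 0 0" --pt "0 0 0 0 0 0"

```text
t: 9.4
eef_pos: [581.4, 105.4, 177.2]
tcp_rot: [2.187, 2.255, 0.001]
force: [0.2, -0.4, 1.0]
opening: 23.4
grasp_force: 29.9
```

play_rows --pt "0 0 0.004 0 0 0" --pt "0 0 0.004 0 0 0" --pt "0 0 0 0 0 0"

```text
t: 9.7
eef_pos: [581.4, 105.4, 175.1]
tcp_rot: [2.187, 2.255, 0.001]
force: [-0.2, 0.2, 4.0]
opening: 23.0
grasp_force: 30.1
```

play_rows --pt "0 0 0.004 0 0 0" --pt "0 0 0.004 0 0 0" --pt "0 0 0 0 0 0"

```text
t: 10.0
eef_pos: [581.3, 105.3, 172.8]
tcp_rot: [2.187, 2.255, 0.001]
force: [0.8, -0.0, 3.6]
opening: 23.2
grasp_force: 30.1
```

play_rows --pt "0 0 0.006 0 0 0" --pt "0 0 0.008 0 0 0" --pt "0 0 0.008 0 0 0" --pt "0 0 0.008 0 0 0" --pt "0 0 0.008 0 0 0" --pt "0 0 0.008 0 0 0" --pt "0 0 0.006 0 0 0" --pt "0 0 0.004 0 0 0" --pt "0 0 0 0 0 0"

```text
t: 10.9
eef_pos: [581.1, 105.3, 158.6]
tcp_rot: [2.187, 2.255, -0.0]
force: [2.1, -0.1, 2.5]
opening: 23.1
grasp_force: 30.2
```

play_rows --pt "0 0 0.004 0 0 0" --pt "0 0 0.004 0 0 0" --pt "0 0 0 0 0 0"

```text
t: 11.2
eef_pos: [581.2, 105.3, 156.7]
tcp_rot: [2.187, 2.255, 0.0]
force: [2.2, 0.3, 4.3]
opening: 23.4
grasp_force: 30.2
```

play_rows --pt "0 0 0.004 0 0 0" --pt "0 0 0.004 0 0 0" --pt "0 0 0 0 0 0"

```text
t: 11.5
eef_pos: [581.2, 105.3, 154.7]
tcp_rot: [2.187, 2.255, 0.0]
force: [2.5, 0.6, 2.4]
opening: 23.0
grasp_force: 30.3
```

play_rows --pt "0 0 0.003 0 0 0" --pt "0 0 0.003 0 0 0" --pt "0 0 0 0 0 0"

```text
t: 11.8
eef_pos: [581.2, 105.3, 153.2]
tcp_rot: [2.187, 2.255, 0.0]
force: [2.8, -0.5, 3.8]
opening: 22.9
grasp_force: 30.3
```

play_rows --pt "0 0 0.003 0 0 0" --pt "0 0 0.003 0 0 0" --pt "0 0 0 0 0 0"

```text
t: 12.1
eef_pos: [581.2, 105.3, 151.8]
tcp_rot: [2.187, 2.255, 0.0]
force: [2.7, 0.8, 3.4]
opening: 23.1
grasp_force: 30.3
```

play_rows --pt "0 0 0.003 0 0 0" --pt "0 0 0.003 0 0 0" --pt "0 0 0 0 0 0"

```text
t: 12.4
eef_pos: [581.2, 105.3, 150.3]
tcp_rot: [2.187, 2.255, 0.0]
force: [3.0, -0.7, 4.0]
opening: 23.1
grasp_force: 30.3
```

play_rows --pt "0 0 0.003 0 0 0" --pt "0 0 0.003 0 0 0" --pt "0 0 0 0 0 0"

```text
t: 12.7
eef_pos: [581.2, 105.3, 148.8]
tcp_rot: [2.187, 2.255, 0.0]
force: [3.6, 0.4, 3.9]
opening: 22.9
grasp_force: 30.3
```

play_rows --pt "0 0.0015 0.003 0 0 0" --pt "0 0 0.003 0 0 0" --pt "0 0 0 0 0 0"

```text
t: 13.0
eef_pos: [581.3, 105.3, 147.1]
tcp_rot: [-2.187, -2.255, 0.001]
force: [2.4, 0.5, 3.7]
opening: 23.2
grasp_force: 30.3
```

play_rows --pt "0 0.0015 0.003 0 0 0" --pt "0 0 0.003 0 0 0" --pt "0 0 0 0 0 0"

```text
t: 13.3
eef_pos: [581.5, 105.3, 145.5]
tcp_rot: [-2.187, -2.255, 0.001]
force: [1.7, 0.0, 3.7]
opening: 22.9
grasp_force: 30.3
```

play_rows --pt "0 0.001 0.004 0 0 0" --pt "0 0 0.004 0 0 0" --pt "0 0 0 0 0 0"

```text
t: 13.6
eef_pos: [581.7, 105.3, 143.4]
tcp_rot: [-2.187, -2.254, 0.001]
force: [0.3, 0.9, 2.6]
opening: 23.2
grasp_force: 30.1
```

play_rows --pt "0 0 0.004 0 0 0" --pt "0 0 0.004 0 0 0" --pt "0 0 0 0 0 0"

```text
t: 13.9
eef_pos: [581.8, 105.3, 141.5]
tcp_rot: [-2.187, -2.255, 0.001]
force: [-0.2, 1.8, 3.2]
opening: 23.3
grasp_force: 30.1
```

play_rows --pt "0 0 0.004 0 0 0" --pt "0 0 0.004 0 0 0" --pt "0 0 0 0 0 0"

```text
t: 14.2
eef_pos: [581.8, 105.3, 139.5]
tcp_rot: [-2.187, -2.255, 0.001]
force: [-0.9, 0.5, 1.8]
opening: 23.2
grasp_force: 30.1
```

play_rows --pt "0 0 0.004 0 0 0" --pt "0 0 0.004 0 0 0" --pt "0 0 0 0 0 0"

```text
t: 14.5
eef_pos: [581.9, 105.3, 137.6]
tcp_rot: [-2.187, -2.255, 0.001]
force: [-1.3, 0.4, 3.3]
opening: 23.0
grasp_force: 30.0
```

play_rows --pt "0 -0.001 0.004 0 0 0" --pt "0 0 0.004 0 0 0" --pt "0 0 0 0 0 0"

```text
t: 14.8
eef_pos: [581.9, 105.3, 135.7]
tcp_rot: [2.187, 2.255, 0.0]
force: [-1.3, 0.8, 3.0]
opening: 22.9
grasp_force: 30.0
```

play_rows --pt "0 -0.001 0.004 0 0 0" --pt "0 0 0.004 0 0 0" --pt "0 0 0 0 0 0"

```text
t: 15.1
eef_pos: [581.8, 105.4, 133.8]
tcp_rot: [2.187, 2.255, 0.001]
force: [0.5, 0.7, 3.2]
opening: 23.0
grasp_force: 30.0
```

play_rows --pt "0 0 0.004 0 0 0" --pt "0 0 0.004 0 0 0" --pt "0 0 0 0 0 0"

```text
t: 15.4
eef_pos: [581.9, 105.3, 132.2]
tcp_rot: [2.187, 2.255, 0.001]
force: [-1.6, 0.2, 6.7]
opening: 23.2
grasp_force: 30.3
```

play_rows --pt "0 0 0.003 0 0 0" --pt "0 0 0 0 0 0"

```text
t: 15.6
eef_pos: [582.1, 105.4, 132.1]
tcp_rot: [2.187, 2.254, 0.001]
force: [-2.8, 0.5, 12.2]
opening: 23.1
grasp_force: 30.8
```

Bottomed at TCP z 132.1, so rod travel ≈45.3 mm and exposed ≈24.7 mm. I'll relieve the force and release.

play_rows --pt "0 -0.001 -0.0025 0 0 0" --pt "0 0 0 0 0 0"

```text
t: 15.8
eef_pos: [581.7, 105.3, 132.2]
tcp_rot: [2.187, 2.254, 0.001]
force: [-1.3, 0.6, 7.7]
opening: 23.0
grasp_force: 30.4
```

play_rows --pt "0 0 0 0 0 0" --pt "0 0 0 0 0 0" --pt "0 0 0 0 0 0" --pt "0 0 0 0 0 0" --pt "0 0 0 0 0 0" --pt "0 0 0 0 0 0" --pt "0 0 0 0 0 0" --pt "0 0 0 0 0 0" --gripper 0

```text
t: 16.6
eef_pos: [581.4, 105.3, 131.7]
tcp_rot: [2.187, 2.255, 0.0]
force: [0.5, -0.1, 0.4]
opening: 84.9
grasp_force: 0.0
```

play_rows --pt "0 0 -0.02 0 0 0" --pt "0 0 -0.06 0 0 0" --pt "0 0 -0.1 0 0 0" --pt "0 0 -0.14 0 0 0" --pt "0 0 -0.14 0 0 0" --pt "0 0 -0.1 0 0 0" --pt "0 0 -0.04 0 0 0" --pt "0 0 0 0 0 0"

```text
t: 17.4
eef_pos: [582.1, 105.4, 283.9]
tcp_rot: [2.186, 2.253, 0.005]
force: [1.1, -0.1, -1.1]
opening: 85.4
grasp_force: 0.0
```

```bash
python3 -c "
from h import *
np.set_printoptions(precision=1,suppress=True)
t=cv2.cvtColor(cv2.imread('pics/t0.png'),cv2.COLOR_BGR2GRAY).astype(float)
print('rows227-234', t[227:235,416:474].mean(0).round())
print('stop cols', t[216:246,423:429].mean(1).round())
im=snap('side','s3')
cv2.imwrite('pics/c4.png',np.hstack([cv2.resize(im[200:320,290:370],(400,600),interpolation=3),cv2.resize(im[212:252,315:347],(400,500),interpolation=3)[:,:].copy() if 0 else cv2.copyMakeBorder(cv2.resize(im[212:252,315:347],(400,500),interpolation=3),0,100,0,0,0)]))
"
```

```text
rows227-234 [ 75.  75.  77.  82.  83. 100. 144. 183. 199. 202. 202. 201. 194. 170.
 127.  90.  76.  73.  74.  73.  74.  73.  74.  74.  74.  74.  74.  73.
  74.  74.  74.  74.  73.  73.  74.  73.  73.  74.  74.  73.  74.  73.
  73.  74.  80. 105. 143. 169. 171. 170. 172. 170. 167. 166. 166. 165.
 165. 165.]
stop cols [172. 171. 174. 177. 178. 176. 170. 158. 151. 167. 191. 198. 198. 199.
 198. 198. 198. 197. 188. 163. 124.  99.  91.  89.  96. 126. 156. 166.
 166. 165.]
```

View pics/c4.png

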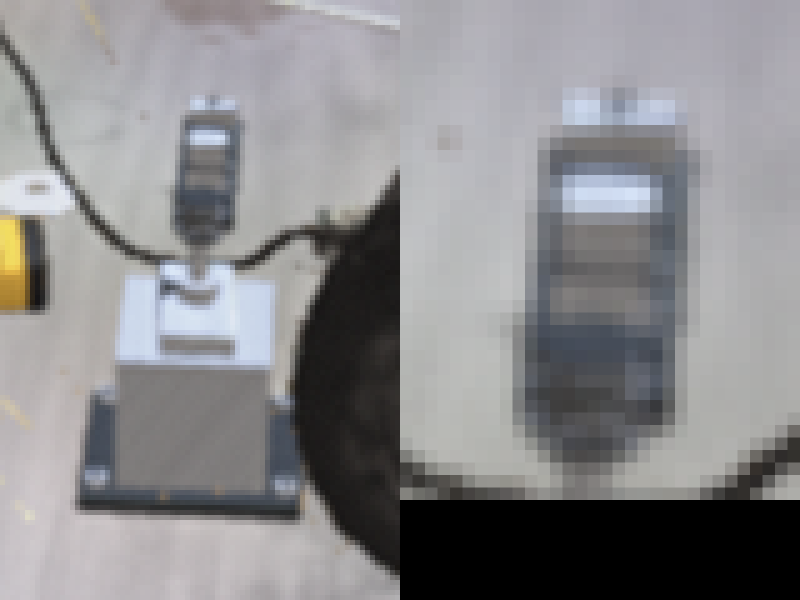

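The gauge stands upright on the housing, at crop (197,290). The stop's bright top edge (560–660,190) and the fence (620,105) are clear. In the top picture the stop's top spans columns 421.9–429.7 and the fence's top edge is at 461.45.

```bash
python3 -c "
from h import *
np.set_printoptions(precision=1,suppress=True)
a=onz('top',(421.9,230),49);b=onz('top',(429.74,230),49);f=onz('top',(461.45,230.5),24)
print(a,b,'thick',a[1]-b[1],'fence',f,'gap',b[1]-f[1])
print(onz('top',(425.8,225.2),49),onz('top',(425.8,235.2),49)); print(state()['eef_pos'],state()['t'])
"
```

```text
[ 599.1 -192.8   49. ] [ 599.2 -211.9   49. ] thick 19.12733082765328 fence [ 602.6 -297.5   24. ] gap 85.52114619885097
[ 610.9 -202.8   49. ] [ 586.5 -201.8   49. ]
[581.3 105.3 282.1] 17.45
```

play_rows --pt "-0.04 0.0 0 0 0 0" --pt "-0.1 0.0 0 0 0 0" --pt "-0.15 0.016 0 0 0 0" --pt "-0.17 0.017 0 0 0 0" --pt "-0.17 0 0 0 0 0" --pt "-0.17 0 0 0 0 0" --pt "-0.16 0 0 0 0 0" --pt "-0.14 0 0 0 0 0" --pt "-0.09 0 0 0 0 0" --pt "-0.0424 0 0 0 0 0"

```text
t: 18.45
eef_pos: [597.8, -204.9, 279.7]
tcp_rot: [-2.188, -2.25, 0.003]
force: [0.1, -0.8, -0.7]
opening: 85.2
grasp_force: 0.0
```

play_rows --pt "0 0 0.06 0 0 0" --pt "0 0 0.12 0 0 0" --pt "0 0 0.14 0 0 0" --pt "0 0 0.14 0 0 0" --pt "0 0 0.12 0 0 0" --pt "0 0 0.08 0 0 0" --pt "0 0 0.04 0 0 0" --pt "0 0 0 0 0 0" --pt "0 0 0 0 0 0" --pt "0 0 0 0 0 0"

```text
t: 19.45
eef_pos: [599.8, -202.4, 107.9]
tcp_rot: [2.186, 2.254, 0.001]
force: [-0.4, 0.2, -0.1]
opening: 85.3
grasp_force: 0.0
```

play_rows --pt "0 -0.003 0.04 0 0 0" --pt "0 0 0.07 0 0 0" --pt "0 0 0.08 0 0 0" --pt "0 0 0.07 0 0 0" --pt "0 0 0.05 0 0 0" --pt "0 0 0.026 0 0 0" --pt "0 0 0 0 0 0" --pt "0 0 0 0 0 0" --pt "0 0 0 0 0 0"

```text
t: 20.35
eef_pos: [598.8, -202.6, 23.5]
tcp_rot: [2.186, 2.254, 0.001]
force: [0.6, 0.4, 0.1]
opening: 85.3
grasp_force: 0.0
```

play_rows --pt "0 0 0 0 0 0" --pt "0 0 0 0 0 0" --pt "0 0 0 0 0 0" --pt "0 0 0 0 0 0" --pt "0 0 0 0 0 0" --pt "0 0 0 0 0 0" --pt "0 0 0 0 0 0" --pt "0 0 0 0 0 0" --gripper 1 --newtons 30

```text
t: 21.15
eef_pos: [599.9, -202.6, 23.3]
tcp_rot: [2.185, 2.253, 0.003]
force: [5.5, 0.3, -0.9]
opening: 23.4
grasp_force: 36.8
```

play_rows --pt "-0.01 0.004 0 0 0 0" --pt "-0.03 0 0 0 0 0" --pt "-0.04 0 0 0 0 0" --pt "-0.04 0 0 0 0 0" --pt "-0.04 0 0 0 0 0" --pt "-0.04 0 0 0 0 0" --pt "-0.03 0 0 0 0 0" --pt "-0.014 0 0 0 0 0" --pt "0 0 0 0 0 0" --pt "0 0 0 0 0 0"

```text
t: 22.15
eef_pos: [601.8, -264.7, 23.3]
tcp_rot: [2.186, 2.253, 0.0]
force: [2.4, -2.1, 5.1]
opening: 23.3
grasp_force: 37.4
```

play_rows --pt "0 0 0 0 0 0" --pt "0 0 0 0 0 0" --pt "0 0 0 0 0 0"

```text
t: 22.45
eef_pos: [601.8, -264.4, 23.3]
tcp_rot: [2.186, 2.253, 0.0]
force: [4.1, -2.7, 4.6]
opening: 23.3
grasp_force: 37.5
```

play_rows --pt "0 0 0 0 0 0" --pt "0 0 0 0 0 0" --pt "0 0 0 0 0 0" --pt "0 0 0 0 0 0" --pt "0 0 0 0 0 0" --pt "0 0 0 0 0 0" --pt "0 0 0 0 0 0" --pt "0 0 0 0 0 0" --gripper 0

```text
t: 23.25
eef_pos: [601.1, -263.3, 22.7]
tcp_rot: [-2.187, -2.255, 0.0]
force: [-0.2, 0.0, 0.6]
opening: 85.6
grasp_force: 0.0
```

play_rows --pt "0 0 -0.04 0 0 0" --pt "0 0 -0.08 0 0 0" --pt "0 0 -0.12 0 0 0" --pt "0 0 -0.16 0 0 0" --pt "0 0 -0.18 0 0 0" --pt "0 0 -0.18 0 0 0" --pt "0 0 -0.16 0 0 0" --pt "0 0 -0.12 0 0 0" --pt "0 0 -0.06 0 0 0" --pt "0 0 0 0 0 0"

```text
t: 24.25
eef_pos: [602.0, -263.8, 300.5]
tcp_rot: [2.184, 2.252, 0.002]
force: [0.2, 0.8, -0.1]
opening: 85.6
grasp_force: 0.0
```

play_rows --pt "0.05 0 0 0 0 0" --pt "0.1 0 0 0 0 0" --pt "0.15 0 0 0 0 0" --pt "0.15 0 0 0 0 0" --pt "0.15 0 0 0 0 0" --pt "0.1 0 0 0 0 0" --pt "0.05 0 0 0 0 0" --pt "0 0 0 0 0 0" --pt "0 0 0 0 0 0" --pt "0 0 0 0 0 0"

```text
t: 25.25
eef_pos: [595.3, -77.0, 297.2]
tcp_rot: [-2.188, -2.254, 0.001]
force: [-0.1, 0.7, 0.4]
opening: 85.5
grasp_force: 0.0
```

```bash
python3 -c "
from h import *
t=snap('top','t5');s=snap('side','s5');print(state()['eef_pos'],state()['t'])
a=cv2.resize(t[190:270,260:480],(800,291),interpolation=3);b=cv2.resize(s[210:310,290:370],(240,300),interpolation=3)
cv2.imwrite('pics/c5.png',np.vstack([a,np.hstack([b,np.zeros((300,560,3),np.uint8)])]))
g=cv2.cvtColor(t,cv2.COLOR_BGR2GRAY).astype(float)
print(g[227:235,440:474].mean(0).round())"
```

```text
[595.3545809  -77.07151438 297.47760263] 25.35
[225. 226. 226. 226. 227. 228. 229. 231. 233. 234. 234. 235. 235. 236.
 235. 235. 233. 232. 229. 226. 222. 217. 212. 207. 202. 194. 184. 165.
 152. 185. 224. 236. 238. 238.]
```

View pics/c5.png

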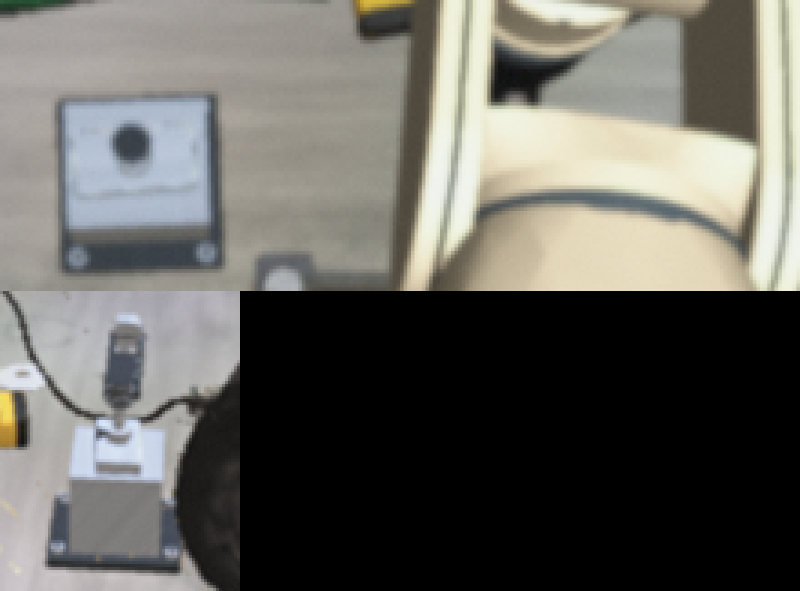

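The gauge stands on the housing with its knob at crop (131,145), but the arm covers the rule. Clearing it for one check of the gap.

play_rows --pt "0.08 0 0 0 0 0" --pt "0.14 0 0 0 0 0" --pt "0.17 0 0 0 0 0" --pt "0.17 0 0 0 0 0" --pt "0.17 0 0 0 0 0" --pt "0.14 0 0 0 0 0" --pt "0.08 0 0 0 0 0" --pt "0 0 0 0 0 0" --pt "0 0 0 0 0 0"

```text
t: 26.25
eef_pos: [588.3, 160.9, 297.6]
tcp_rot: [2.187, 2.255, -0.001]
force: [0.3, 0.1, 0.0]
opening: 85.2
grasp_force: 0.0
```

```bash
python3 -c "
from h import *
np.set_printoptions(precision=1,suppress=True)
k=cv2.inRange(cv2.cvtColor(cv2.imread('pics/t5.png'),cv2.COLOR_BGR2GRAY)[222:238,288:304],0,110);M=cv2.moments(k,True)
c=(M['m10']/M['m00']+288,M['m01']/M['m00']+222);print('knob',c,onz('top',c,165),'area',M['m00'])
t=snap('top','t6');g=cv2.cvtColor(t,cv2.COLOR_BGR2GRAY).astype(float)
p=g[227:235].mean(0);print(p[440:474].round())
e=[]
on=False
for x in range(440,470):
  for s in(1,-1):
    if (p[x]-130)*s<0<=(p[x+1]-130)*s: e.append((s,x+(130-p[x])/(p[x+1]-p[x])))
print(e)
fe=[x for s,x in e if s>0 and x>458]; st=[x for s,x in e if x<458]
print([onz('top',(x,230),49) for x in st],onz('top',(fe[-1],230.5),24))
"
```

```text
knob (295.6233766233766, 229.06493506493507) [579.7 107.  165. ] area 77.0
[ 63.  64.  64.  68.  72.  66.  67. 104. 152. 172. 176. 178. 179. 178.
 162. 121.  80.  65.  63.  63.  69.  92. 126. 149. 152. 151. 152. 151.
 147. 146. 146. 145. 145. 146.]
[(1, np.float64(447.5348837209302)), (-1, np.float64(454.77507598784194)), (1, np.float64(462.1808510638298))]
[array([ 599.2, -255.5,   49. ]), array([ 599.3, -273.4,   49. ])] [ 602.6 -299.3   24. ]
```

```bash
python3 -c "
from rig import close_job
print(close_job())"
```

```text
the job is handed in; nothing more can be done
None
```

The job is handed in: the gauge stands on the housing with its rod bottomed (about 45.3 mm of travel, 24.7 mm still showing), and the stop is set to a gap of about 24 mm by image. The hand-in gave no verdict, so I don't know the judged result.

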